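Close the slot of the blue return box

ROBOT

A 6-joint arm with a two-finger parallel gripper is mounted at the origin on the work surface. World frame = base frame: x ahead of the robot, y to its left, z up, the work surface at z = 0. Lengths are in m, angles in degrees, forces in N, time in s.
With the tool pointing down it reaches from about 0.3 to 0.75 m from the base axis. Payload 8.5 kg.
Tool frame: the origin (TCP) lies between the finger pads; the fingertips stand 14 mm ahead of it and the grasp point (between the pads) lies 5 mm behind it; x points along the fingers, z is the direction in which the jaws open and shut, and the axes are right-handed (so a half turn about x gives the same grasp; the last joint's range is limited). The gripper opens to 85 mm and grips with 20 to 120 N. Pads are 22 mm wide; open, the fingers measure 114 mm over their backs; the gripper's body (76 mm by 85 mm) begins 54 mm behind the grasp point. The pads swing forward as they close: fully open they stand 13 mm farther back than shut.
Start: joints at [60.43, 21.807, 74.336, -0, 83.858, -12.336], TCP at [0.163, 0.525, 0.245] pointing down, gripper open.
Joint ranges: [-178.18, 178.18], [-50.72, 133.34], [12.68, 142.11], [-81.47, 261.47], [9.98, 163.14], [-165.26, 165.26]. Speed limits (degrees/s): [136.94, 136.94, 180, 180, 180, 180].

INTERFACE

Orientations are given as a 3x3 rotation matrix whose columns are the frame's x, y, z axes.
In Python, from rig import env gives the robot as it stands.
- The arm moves only by the shell command python3 -m jog 'ROWS' [FORCE]. ROWS is JSON, a list of rows, each a list of 5 numbers: the opening, from -1 (shut) to 1 (fully open), so that 0 is half open, then the shift along the tool's x, y, z in m, then the turn about the tool's x in rad. In form: [[claw, dx, dy, dz, yaw], ...]. A call has 1 to 20 rows; each row is the pose to reach, as a shift and turn from the pose commanded when the call began, along the tool's axes at that moment; what a row does not reach only later rows make up. A row lasts 1/10 s, in which the tool goes at most 50 mm and 8.59 degrees, less where a joint would pass 70% of its speed; a pose out of reach is approached as far as the arm can. A call with a gripper value outside its range is refused whole. The fingers move at their own pace and stop on an object; FORCE is the grip in N (left out, the last holds). Time passes only in rows, so rows that repeat a pose let the fingers close. It gives the time, the measured TCP pose, the force and the opening at its end, in the units of the state.
- env.observe(): the state, without advancing time (a new reading comes with each control period).
- env.get_image(name): name is "scene" or "side" or "wrist"; returns the picture (400x640x3 uint8, red, green, blue); there is no depth.
- env.camera_model(name): a dict with "fx", "fy", "cx", "cy" (pixels), "origin" and "orientation" of the camera in the world. Camera axes: x right, y up, looking along -z (the intrinsics and any distortion apply to the point x, -y, -z); pixel columns grow to the right and rows downward; lengths in m; the calibration is good to about 2 mm. A picture is of the moment at which its call begins: read the wrist's pose just before it. camera_model takes no time and is no camera call; for the wrist camera it gives the pose at the moment of the call.
- env.close_job(): hands the job in, once; it reports no verdict.
The state is a dict: "time_s": time; "q": joint angles; "qvel": joint speeds; "joint_efforts": joint torques, N m; "position": TCP position; "tool_rot": TCP orientation; "ft_force": force on the tool from outside, world axes, zero at the start; "wrist_torque": the same for the moment, N m; "grip_width": finger opening in m.
Only numpy, scipy, OpenCV 4.12 (cv2) and the standard library are available. Lean on these libraries where they do the work, as an engineer would, in place of code of your own. Each camera call takes 0.05 s, during which the arm holds its last target.

TASK

The blue return box is full: shut its slot by turning the red lever on its lid a quarter turn clockwise (seen from above), all the way to its closed stop, and let go. Leave the lever of the grey box as it is.

Things in the scene. Friction and masses are not known exactly. Their poses are not given: they have to be found in the camera images.
- blue_grip (a point): Grip point of the red lever on the BLUE box's lid (box fixed, 230 mm square, lid top 130 mm above the table, yaw within 0.3 rad). Lever: level bar 12 mm wide, 24 mm high, reaching 105 mm from the vertical pivot at the lid's centre. The point is 75 mm from the pivot axis, at the bar's mid-height, 32 mm above the lid; 20 mm is free below the bar. x axis: along the lever, outward; z up.
- blue_handle (a joint): Turn of the blue box's lever, rad: 0 open stop (black slot clear), 1.571 closed stop (flat aluminium blade over the slot); grows clockwise from above. With the box square, open points to the robot (-x), closed to +y. Starts at 0 to 0.45; friction about 0.12 N m, no spring, stays where left. Hub on the pivot: 34 mm across, 46 mm high above the lid.
- grey_grip (a point): The same point on the same red lever of the GREY box, a bystander of the same size and build beside the blue one (either may be on the left). It must not be turned.

How it is judged:
By the outcome, as a careful person would: the job done as asked, in the order asked, and still so for the second after the job is handed in, with the robot touching nothing.
It also fails if it takes over 32 s, if anything falls off the work surface, if the arm or the gripper's body presses on something with over 40 N, if the wrist force passes 120 N, or if a joint passes its speed limit or range.

## Working session

There is one attempt and no reset: what is moved stays moved. The work goes in short steps, Python scripts to look and compute and a shell command to move; the robot and the scene stay as the last step left them, time stands still between calls to the robot, and variables do not carry over. Pictures are saved under pics/ and viewed, and the job is handed in when it is done.

```bash
ls; mkdir -p pics
python3 - <<'E'
from rig import env
import cv2,numpy as np
o=env.observe();print({k:np.round(v,3).tolist() for k,v in o.items()})
for n in("scene","side","wrist"):
    m=env.camera_model(n);print(n,m)
    cv2.imwrite(f"pics/{n}0.png",env.get_image(n)[:,:,::-1])
E
```

```text
pics
{'time_s': 0.0, 'q': [60.43, 21.841, 74.385, 0.001, 83.858, -12.336], 'qvel': [-0.089, 0.021, 0.089, 0.043, -0.133, -0.137], 'joint_efforts': [0.001, -44.847, -23.128, -0.0, 0.005, 0.0], 'position': [0.163, 0.525, 0.245], 'tool_rot': [[-0.001, -0.955, 0.296], [-0.001, 0.296, 0.955], [-1.0, 0.0, -0.001]], 'ft_force': [0.307, -0.362, 0.328], 'wrist_torque': [0.006, 0.012, 0.012], 'grip_width': 0.085}
scene {'fx': 403.2942204595309, 'fy': 403.2942204595309, 'cx': 315.94329757991085, 'cy': 194.178805311544, 'origin': array([0.80508713, 0.24989164, 0.7148954 ]), 'orientation': array([[-0.7045676 , -0.57290889,  0.41875996],
       [ 0.70942365, -0.58311031,  0.39585408],
       [ 0.01739493,  0.57598417,  0.81727575]])}
side {'fx': 471.6467639074046, 'fy': 471.6467639074046, 'cx': 321.90769597702723, 'cy': 195.14241659796215, 'origin': array([0.37965888, 0.53446672, 0.8686887 ]), 'orientation': array([[-0.9628486 ,  0.20186741, -0.17936588],
       [-0.26993112, -0.73848951,  0.61787575],
       [-0.00773084,  0.64333723,  0.76554388]])}
wrist {'fx': 308.72289725393296, 'fy': 308.72289725393296, 'cx': 317.71487722263527, 'cy': 200.6945146973102, 'origin': array([0.08245928, 0.55011769, 0.3726457 ]), 'orientation': array([[ 0.29671709, -0.90290609, -0.31099769],
       [ 0.95496289,  0.27979009,  0.09880983],
       [-0.00220193, -0.32630982,  0.94526031]])}
```

View pics/scene0.png

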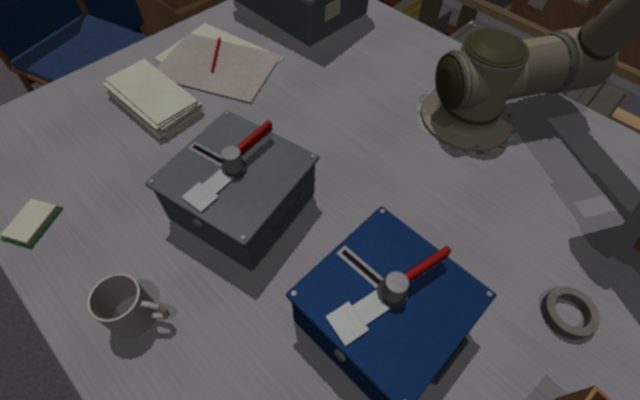

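View pics/side0.png

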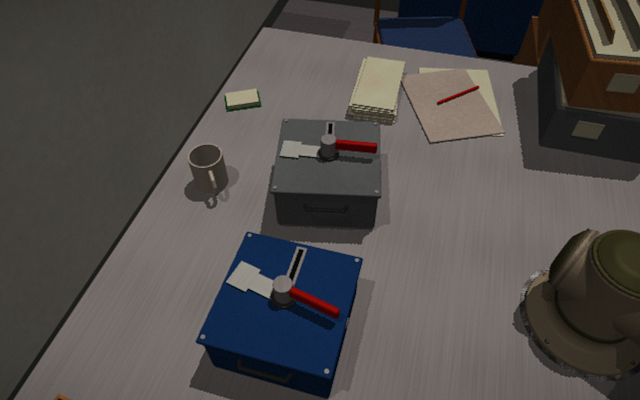

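View pics/wrist0.png

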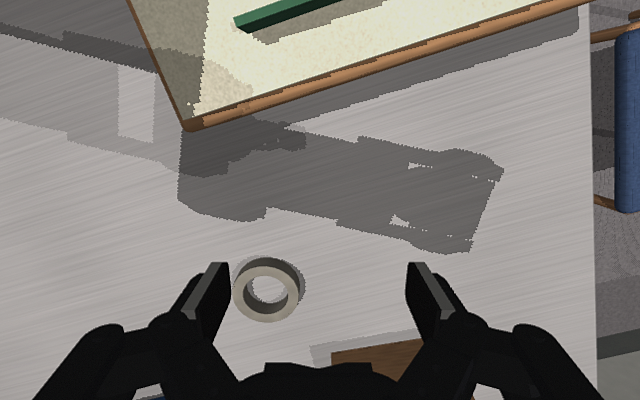

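The scene and side views show the blue box (hubs at about (396,287) in scene and (284,290) in side). Its red lever points to the robot, at scene (448,252) and side (338,313). The grey box lies behind it, to the right of the robot. The wrist view shows neither lever. I'll measure next.

```bash
cat > h.py <<'E'
import cv2,numpy as np
from rig import env
def ray(m,p):
    d=np.array([(p[0]-m['cx'])/m['fx'],-(p[1]-m['cy'])/m['fy'],-1.]);d=m['orientation']@d
    return np.array(m['origin']),d/np.linalg.norm(d)
def plane(m,p,z):
    o,d=ray(m,p);return o+d*(z-o[2])/d[2]
def tri(m1,p1,m2,p2):
    (a,u),(b,v)=ray(m1,p1),ray(m2,p2)
    s=np.linalg.lstsq(np.c_[u,-v],b-a,rcond=None)[0]
    P,Q=a+u*s[0],b+v*s[1];return (P+Q)/2,np.linalg.norm(P-Q)
def redmask(im):
    i=im.astype(int);return ((i[:,:,0]>70)&(i[:,:,0]>2.2*i[:,:,1])&(i[:,:,0]>2.2*i[:,:,2])).astype(np.uint8)
E
python3 - <<'E'
from h import *
for n,(x,y) in dict(scene=(280,200),side=(190,225)).items():
    im=cv2.imread(f"pics/{n}0.png")
    c=im[y:y+190,x:x+220];cv2.imwrite(f"pics/{n}0z.png",cv2.resize(c,None,fx=3.15,fy=3.15,interpolation=cv2.INTER_CUBIC)[:600])
    cs,_=cv2.findContours(redmask(im[:,:,::-1]),cv2.RETR_EXTERNAL,cv2.CHAIN_APPROX_NONE)
    for q in cs:
        if cv2.contourArea(q)>60: print(n,cv2.contourArea(q),cv2.boundingRect(q),cv2.approxPolyDP(q,2.0,True)[:,0].tolist())
E
```

```text
scene 320.0 (405, 247, 45, 33) [[449, 248], [445, 247], [405, 274], [409, 279], [448, 253]]
scene 153.0 (238, 121, 33, 28) [[270, 122], [267, 121], [238, 146], [241, 148]]
side 280.0 (289, 286, 50, 28) [[289, 291], [335, 313], [338, 312], [338, 308], [292, 286]]
side 120.5 (336, 139, 41, 8) [[336, 140], [338, 143], [376, 146], [376, 143]]
```

View pics/scene0z.png

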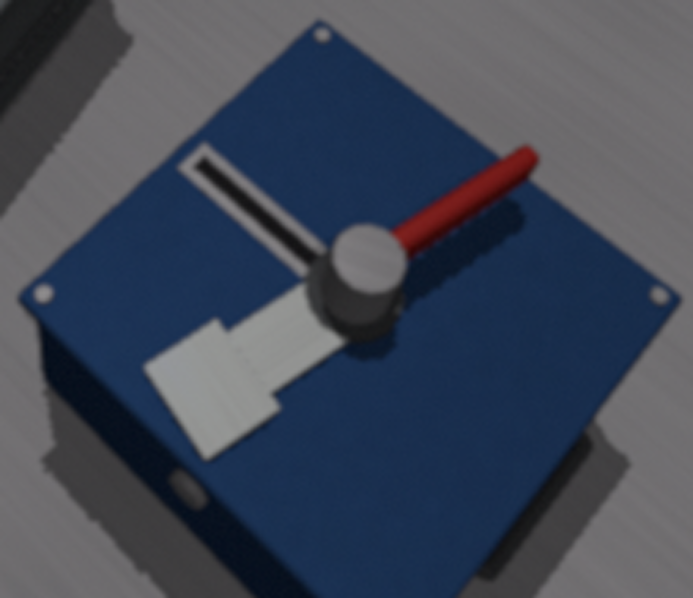

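View pics/side0z.png

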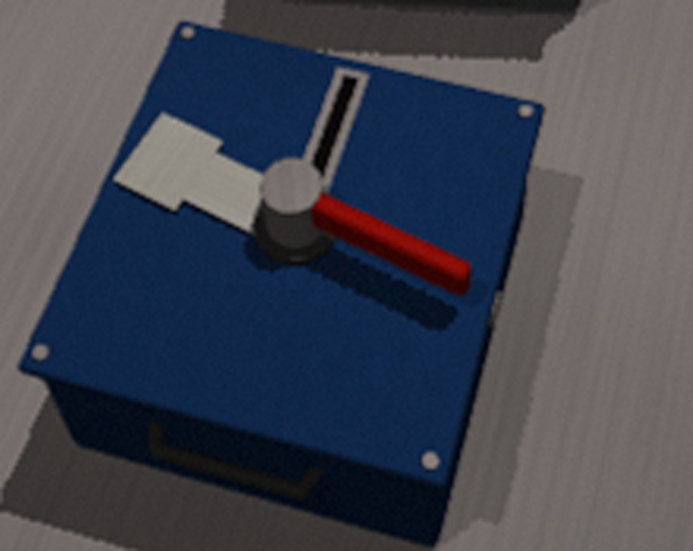

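Run:
```python
from h import *
A=env.camera_model("scene");B=env.camera_model("side")
sc=lambda x,y:(280+(x+.5)/3.15-.5,200+(y+.5)/3.15-.5); sd=lambda x,y:(190+(x+.5)/3.15-.5,225+(y+.5)/3.15-.5)
np.set_printoptions(precision=4,suppress=True)
for p in[(322,35),(43,293),(660,295)]: print('scene screw',plane(A,sc(*p),.13))
S=[plane(B,sd(*p),.13) for p in[(187,32),(526,110),(430,460),(40,352)]]
print('side screws',np.array(S),'c',np.mean(S,0))
print('tri screws',tri(A,sc(322,35),B,sd(526,110)),tri(A,sc(43,293),B,sd(187,32)),tri(A,sc(660,295),B,sd(430,460)))
c=tri(A,sc(369,258),B,sd(291,184));print('hub top',c)
print('tip top',tri(A,sc(527,150),B,sd(468,267)), plane(A,sc(527,150),.174),plane(B,sd(468,267),.174))
# grey
print('grey hub',tri(A,(232,153),B,(329,139)),'tip',tri(A,(268,122),B,(376,143)))
```

```text
scene screw [0.4489 0.0713 0.13  ]
scene screw [0.6591 0.071  0.13  ]
scene screw [0.4481 0.282  0.13  ]
side screws [[0.6605 0.0705 0.13  ]
 [0.4496 0.0701 0.13  ]
 [0.4499 0.2806 0.13  ]
 [0.66   0.2809 0.13  ]] c [0.555  0.1755 0.13  ]
tri screws (array([0.4496, 0.0714, 0.1315]), np.float64(0.0007247708310079495)) (array([0.6597, 0.0717, 0.1321]), np.float64(0.00017785378992723873)) (array([0.4497, 0.2817, 0.1327]), np.float64(0.0003728549514339399))
hub top (array([0.5545, 0.1765, 0.1757]), np.float64(0.0005651911281967913))
tip top (array([0.4535, 0.1951, 0.17  ]), np.float64(0.0008931488676835766)) [0.4563 0.1959 0.174 ] [0.4529 0.1966 0.174 ]
grey hub (array([ 0.5701, -0.1791,  0.1745]), np.float64(0.0022164858716932708)) tip (array([ 0.4715, -0.1965,  0.1706]), np.float64(0.0034566082228085844))
```

Both views agree that the blue box is square to the robot. Its pivot is at (0.555, 0.176), the lid at z≈0.132 and the bar top at z≈0.172. The lever stands about 11° past open. I'll push it with shut fingers from its trailing (−y) side along an arc, starting by moving above that side.

```bash
python3 -m jog '[[-1,0,-0.020,-0.014,0],[-1,0,-0.055,-0.038,0],[-1,0,-0.09,-0.062,0],[-1,0,-0.13,-0.089,0],[-1,0,-0.17,-0.116,0],[-1,0,-0.21,-0.144,0],[-1,0,-0.25,-0.171,0],[-1,0,-0.29,-0.199,0],[-1,0,-0.33,-0.226,0],[-1,0,-0.365,-0.25,0],[-1,0,-0.39,-0.267,0],[-1,0,-0.403,-0.276,0],[-1,0,-0.403,-0.276,0],[-1,0,-0.403,-0.276,0]]' 30
python3 - <<'E'
from h import *
o=env.observe();print(o['position'],o['tool_rot'],o['ft_force'],o['grip_width'])
m=env.camera_model("wrist");im=env.get_image("wrist");np.save("w1.npy",im);cv2.imwrite("pics/w1.png",im[:,:,::-1])
cv2.imwrite("pics/side1.png",env.get_image("side")[:,:,::-1]);import pickle;pickle.dump(m,open("w1.pkl","wb"))
E
```

```text
time_s: 1.55
position: [0.4654, 0.143, 0.2452]
tool_rot: [[-0.001, -0.955, 0.296], [0.0, 0.296, 0.955], [-1.0, 0.001, 0.0]]
ft_force: [-0.4, -0.7, 0.6]
grip_width: -0.0004
[0.46542515 0.14299742 0.24519941] [[-7.58565192e-04 -9.55198694e-01  2.95964321e-01]
 [ 3.25180703e-04  2.95964155e-01  9.55198991e-01]
 [-9.99999659e-01  8.20822592e-04  8.61040770e-05]] [-0.41059845 -0.67420343  0.55095766] -0.00039439515015879747
```

View pics/w1.png

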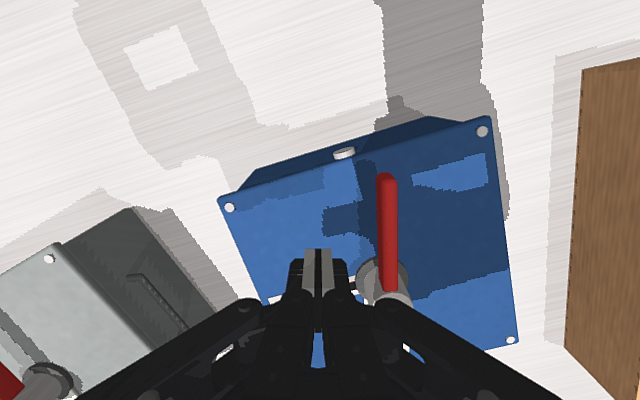

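View pics/side1.png

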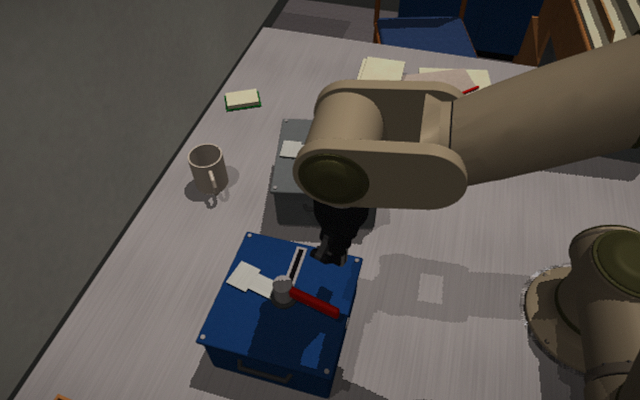

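The wrist view shows the shut fingers at (318,250), clear to the left of the red bar, which runs from (387,174) to (390,290). That is the correct trailing side. I'll cross-check the bar with this view and compute the arc.

Run:
```python
from h import *
import pickle
np.set_printoptions(precision=4,suppress=True)
m=pickle.load(open("w1.pkl","rb"))
B=env.camera_model("side")
print('tip', plane(m,(387,174),.172), tri(m,(387,174),B,(338,310)))
print('bar near hub',plane(m,(391,288),.172))
o=env.observe();R=np.array(o['tool_rot']);p=np.array([.4654,.143,.164])
y,z=R[:2,1],R[:2,2];c=np.array([.5548,.176])
for t in range(6,94,4):
    a=np.radians(t);u=np.array([-np.cos(a),np.sin(a)]);n=np.array([np.sin(a),np.cos(a)])
    h=6+14.5*abs(n@z)+11*abs(n@y)
    q=c+.078*u-h/1000*n
    d=q-p[:2];print(t,q,'dy %.3f dz %.3f'%(d@y,d@z))
```

```text
tip [0.4469 0.197  0.172 ] (array([0.4507, 0.1966, 0.1693]), np.float64(0.005913602579382779))
bar near hub [0.5351 0.1796 0.172 ]
6 [0.4749 0.1619] dy -0.003 dz 0.021
10 [0.4742 0.1681] dy -0.001 dz 0.027
14 [0.474  0.1744] dy 0.001 dz 0.033
18 [0.4742 0.1805] dy 0.003 dz 0.038
22 [0.4745 0.1854] dy 0.004 dz 0.043
26 [0.475  0.1904] dy 0.005 dz 0.048
30 [0.476  0.1954] dy 0.005 dz 0.053
34 [0.4772 0.2005] dy 0.006 dz 0.058
38 [0.4789 0.2055] dy 0.006 dz 0.064
42 [0.4809 0.2105] dy 0.005 dz 0.069
46 [0.4833 0.2154] dy 0.004 dz 0.075
50 [0.4862 0.2202] dy 0.003 dz 0.080
54 [0.4894 0.2249] dy 0.001 dz 0.085
58 [0.493  0.2293] dy -0.001 dz 0.091
62 [0.497  0.2336] dy -0.003 dz 0.096
66 [0.5013 0.2376] dy -0.006 dz 0.101
70 [0.506  0.2413] dy -0.010 dz 0.106
74 [0.5111 0.2446] dy -0.014 dz 0.111
78 [0.5164 0.2476] dy -0.018 dz 0.115
82 [0.522  0.2502] dy -0.023 dz 0.119
86 [0.5279 0.2523] dy -0.028 dz 0.123
90 [0.534 0.254] dy -0.033 dz 0.126
```

```bash
python3 -m jog '[[-1,0.02,0,0,0],[-1,0.05,0,0,0],[-1,0.07,0,0,0],[-1,0.081,0,0,0],[-1,0.081,0,0,0]]'
```

```text
time_s: 2.15
position: [0.4653, 0.1429, 0.1636]
tool_rot: [[-0.002, -0.955, 0.295], [-0.0, 0.295, 0.955], [-1.0, 0.002, -0.001]]
ft_force: [0.8, 0.3, 0.3]
grip_width: -0.0001
```

Fingers are down beside the bar without contact. Now I'll push along the arc to about 80°.

```bash
python3 -m jog '[[-1,0,0,0.010,0],[-1,0,0,0.020,0],[-1,0,0,0.027,0],[-1,0,0.002,0.034,0],[-1,0,0.004,0.041,0],[-1,0,0.005,0.048,0],[-1,0,0.006,0.056,0],[-1,0,0.006,0.064,0],[-1,0,0.005,0.072,0],[-1,0,0.003,0.080,0],[-1,0,0,0.088,0],[-1,0,-0.003,0.096,0],[-1,0,-0.007,0.102,0],[-1,0,-0.011,0.108,0],[-1,0,-0.016,0.113,0],[-1,0,-0.020,0.117,0],[-1,0,-0.020,0.117,0]]'
python3 - <<'E'
from h import *
o=env.observe();print(o['ft_force'],o['wrist_torque'])
for n in("side","scene","wrist"):cv2.imwrite(f"pics/{n}2.png",env.get_image(n)[:,:,::-1])
a=cv2.imread("pics/side2.png")[200:400,150:450];b=cv2.imread("pics/scene2.png")[200:400,250:550]
cv2.imwrite("pics/c2.png",cv2.resize(np.hstack([a,b]),(800,267)))
E
```

```text
time_s: 3.85
position: [0.5206, 0.2485, 0.1643]
tool_rot: [[0.001, -0.955, 0.296], [0.001, 0.296, 0.955], [-1.0, -0.0, 0.001]]
ft_force: [0.7, -0.0, -0.3]
grip_width: -0.0001
[ 0.69559524 -0.0276422  -0.33364572] [-0.00092611  0.02192571 -0.0323325 ]
```

View pics/c2.png

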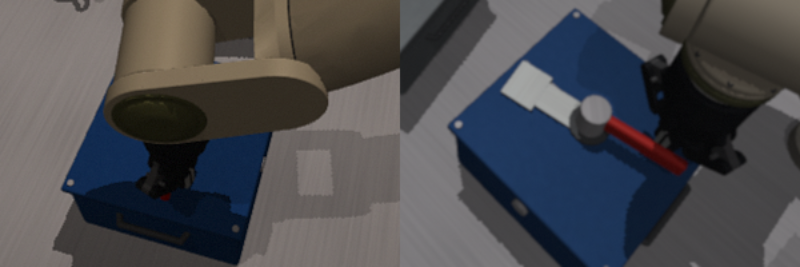

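View pics/wrist2.png

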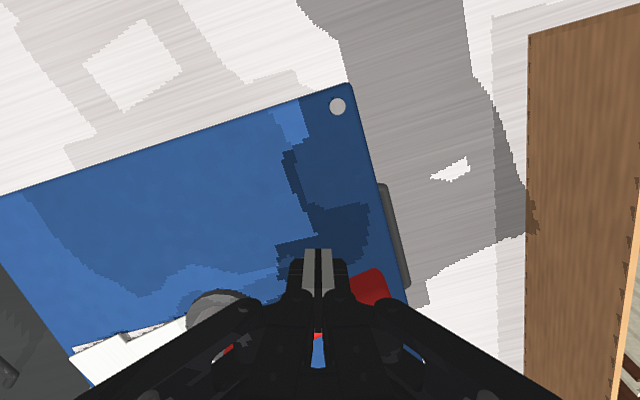

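The lever is turned nearly all the way: the blade is at (535,85) over the slot, and the bar tip is at (680,165) in the crop. Next I'll creep in +x and watch the force for the stop.

```bash
for s in 1; do python3 -m jog '[[-1,0,-0.002,0.001,0],[-1,0,-0.004,0.001,0],[-1,0,-0.006,0.002,0],[-1,0,-0.008,0.002,0],[-1,0,-0.0095,0.003,0],[-1,0,-0.0095,0.003,0]]'; done
```

```text
time_s: 4.6
position: [0.5302, 0.248, 0.1643]
tool_rot: [[0.0, -0.955, 0.296], [-0.0, 0.296, 0.955], [-1.0, -0.0, -0.0]]
ft_force: [-0.4, 0.7, 0.2]
grip_width: -0.0001
```

```bash
python3 -m jog '[[-1,0,-0.001,0,0],[-1,0,-0.002,0.001,0],[-1,0,-0.002,0.001,0]]'
```

```text
time_s: 4.9
position: [0.5322, 0.2483, 0.1643]
tool_rot: [[0.0, -0.955, 0.296], [-0.0, 0.296, 0.955], [-1.0, -0.0, -0.0]]
ft_force: [-1.2, -0.4, 0.3]
grip_width: 0.0002
```

```bash
python3 -m jog '[[-1,0,-0.001,0,0],[-1,0,-0.002,0.001,0],[-1,0,-0.002,0.001,0]]'
```

```text
time_s: 5.2
position: [0.5344, 0.2488, 0.1643]
tool_rot: [[0.0, -0.955, 0.296], [-0.0, 0.296, 0.955], [-1.0, -0.0, -0.0]]
ft_force: [-0.9, -0.8, -0.3]
grip_width: 0.0002
```

```bash
python3 -m jog '[[-1,0,-0.001,0,0],[-1,0,-0.002,0.001,0],[-1,0,-0.002,0.001,0]]'
```

```text
time_s: 5.5
position: [0.5351, 0.2489, 0.1642]
tool_rot: [[-0.004, -0.955, 0.296], [-0.001, 0.296, 0.955], [-1.0, 0.003, -0.002]]
ft_force: [-8.1, -2.8, 3.2]
grip_width: -0.0002
```

```bash
python3 -m jog '[[-1,0,-0.001,0,0],[-1,0,-0.001,0,0]]'
```

```text
time_s: 5.7
position: [0.5352, 0.2489, 0.1642]
tool_rot: [[-0.006, -0.955, 0.296], [-0.001, 0.296, 0.955], [-1.0, 0.005, -0.003]]
ft_force: [-12.8, -2.2, 4.5]
grip_width: -0.0001
```

```bash
python3 -m jog '[[-1,0,-0.001,0,0],[-1,0,-0.001,0,0]]'
```

```text
time_s: 5.9
position: [0.5353, 0.2488, 0.1641]
tool_rot: [[-0.008, -0.955, 0.296], [-0.001, 0.296, 0.955], [-1.0, 0.007, -0.003]]
ft_force: [-16.6, -1.7, 7.8]
grip_width: -0.0002
```

Force rises to 17 N with the tool held at x≈0.535, against a predicted 0.534, so the lever is at the stop. I'll back off, lift and look.

```bash
python3 -m jog '[[-1,0,0.004,-0.001,0],[-1,0,0.012,-0.004,0],[-1,0,0.025,-0.008,0],[-1,-0.02,0.03,-0.009,0],[-1,-0.06,0.03,-0.009,0],[-1,-0.1,0.03,-0.009,0],[-1,-0.1,0.07,0.04,0],[-1,-0.1,0.11,0.08,0],[-1,-0.1,0.15,0.12,0],[-1,-0.1,0.19,0.16,0],[-1,-0.1,0.23,0.19,0],[-1,-0.1,0.25,0.2,0],[-1,-0.1,0.25,0.2,0],[-1,-0.1,0.25,0.2,0]]'
python3 - <<'E'
from h import *
o=env.observe();print(o['ft_force'])
for n in("side","scene"):cv2.imwrite(f"pics/{n}3.png",env.get_image(n)[:,:,::-1])
a=cv2.imread("pics/side3.png")[100:400,150:450];b=cv2.imread("pics/scene3.png")[100:400,180:480]
cv2.imwrite("pics/c3.png",cv2.resize(np.hstack([a,b]),(800,400),interpolation=cv2.INTER_CUBIC))
for n in("scene","side"):
    cs,_=cv2.findContours(redmask(cv2.imread(f"pics/{n}3.png")[:,:,::-1]),0,1)
    for q in cs:
        if cv2.contourArea(q)>60: print(n,cv2.contourArea(q),cv2.boundingRect(q),cv2.approxPolyDP(q,2.0,True)[:,0].tolist())
E
```

```text
time_s: 7.3
position: [0.3579, 0.5145, 0.2642]
tool_rot: [[0.001, -0.956, 0.294], [0.0, 0.294, 0.956], [-1.0, -0.0, 0.0]]
ft_force: [0.3, 0.2, -0.6]
grip_width: -0.0001
[ 0.25123291  0.23708263 -0.56846052]
scene 411.0 (404, 289, 55, 48) [[404, 293], [446, 330], [457, 336], [457, 330], [408, 289]]
scene 153.0 (238, 121, 33, 28) [[270, 122], [267, 121], [238, 146], [241, 148]]
side 306.0 (258, 292, 25, 52) [[281, 293], [275, 294], [259, 342], [263, 343]]
side 119.5 (336, 139, 41, 8) [[336, 140], [338, 143], [376, 146], [376, 143]]
```

View pics/c3.png

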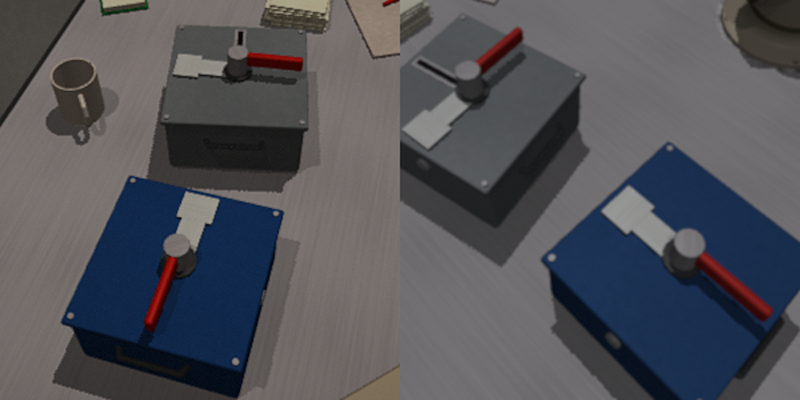

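The blade fully covers the slot (side crop (197,210), scene crop (630,210)), and the red bar points to +y. The grey box's red contour is essentially unchanged. I'll check the angle numerically.

Run:
```python
from h import *
for n,a,b in(("side",(278,293.5),(261,342)),("scene",(407,291),(455,333))):
    m=env.camera_model(n);P,Q=plane(m,a,.168),plane(m,b,.168);d=Q-P
    h=np.array([.5548,.176,.168]);e=Q-h
    print(n,P,Q,'bar',np.degrees(np.arctan2(d[1],-d[0])),'hub-tip',np.degrees(np.arctan2(e[1],-e[0])))
```

```text
side [0.55651273 0.19250242 0.168     ] [0.55456603 0.2780636  0.168     ] bar 88.69661985939607 hub-tip 89.86865473282822
scene [0.55205073 0.19490023 0.168     ] [0.55346035 0.27669292 0.168     ] bar 90.98734154520795 hub-tip 89.23776649185405
```

Both views give 90° within about 1°, and the robot is clear of everything.

```bash
python3 -c "
from rig import env
print(env.close_job())"
```

```text
the job is handed in; nothing more can be done
None
```

The blue box's slot is shut: I pushed its red lever clockwise with the shut fingers to the closed stop, then backed off, lifted clear and handed the job in at about 7.4 s.

- **At the stop:** the force rose to about 17 N sideways while the tool stayed at x≈0.535, where I had predicted 0.534.
- **After letting go:** the scene and side views put the lever at about 89–91° with the blade over the slot. The force reading was back to noise and nothing was being touched.
- **Grey box:** its lever looks the same before and after in both views.

No check failed. One cross-check of the lever tip, from the wrist and side views, disagreed by 6 mm, because I had picked the pixels roughly. The scene and side views agreed within 1 mm on the tip, and I used those.

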